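Put the oiled knobs into the drying box

ROBOT

A 6-joint arm with a two-finger parallel gripper is mounted at the origin on the work surface. World frame = base frame: x ahead of the robot, y to its left, z up, the work surface at z = 0. Lengths are in m, angles in rad, forces in N, time in s.
With the tool pointing down it reaches from about 0.375 to 0.825 m from the base axis. Payload 5.5 kg.
Tool frame: the origin (TCP) lies between the finger pads; the fingertips stand 19 mm ahead of it and the grasp point (between the pads) is the TCP; z points along the fingers, y is the line along which they close (so a half turn about z gives the same grasp; the last joint's range is limited). The gripper opens to 85 mm and grips with 20 to 120 N. Pads are 22 mm wide; open, the fingers measure 114 mm over their backs; the gripper's body (76 mm by 85 mm) begins 54 mm behind the grasp point. The pads swing forward as they close: fully open they stand 13 mm farther back than shut.
Start: joints at [1.335, 0.314, -0.047, 1.21, 0, 1.571], TCP at [0.14, 0.583, 0.25] pointing down, gripper open.
Joint ranges: [-2.67, 2.67], [-0.69, 1.73], [-1.03, 1.25], [-2.08, 2.16], [-1.42, 1.45], [-3.14, 3.14]. Speed limits (rad/s): [2.39, 2.39, 3.01, 3.14, 3.14, 3.14].

INTERFACE

Orientations are given as a rotation vector (axis times angle).
In Python, from bench import r, vision gives the robot as it stands. The module is installed in compiled form; this text tells all that it offers.
- The arm moves only by the tool play_rows, never from a script. Its argument "motion" is a list of rows, each an object with "dr": the turn, a rotation vector about the world's x, y, z in degrees, a list of three; "offset": the shift along the world's x, y, z in mm, a list of three; "gripper": the finger opening in mm, from 0 to 85.4. In form: [{"dr": [rx, ry, rz], "offset": [tx, ty, tz], "gripper": gripper}, ...]. A call has 1 to 10 rows; each row shifts and turns the commanded pose from where the row before left it; what a row does not reach is not made up. A row lasts 1/12 s, in which the tool goes at most 41.7 mm and 7.16 degrees, less where a joint would pass 70% of its speed; a pose out of reach is approached as far as the arm can. A call with a gripper value outside its range is refused whole. The fingers move at their own pace and stop on an object; "grip_force" is the grip in N (left out, the last holds). Time passes only in rows, so rows that do not move let the fingers close. It gives the time, the measured TCP pose, the force, the opening and the grip force at its end, in the units of the state.
- r.state(): the state, without advancing time (a new reading comes with each control period).
- vision.camera(name): name is "side" or "top"; returns (picture, depth): 480x640x3 uint8, red, green, blue; 480x640 float32, m along the optical axis (not along the pixel's ray), 0 where there is no reading.
- vision.camera_model(name): a dict with "intrinsics" (3x3 intrinsics, pixels), "D" ([k1, k2, p1, p2, k3] as OpenCV has them; the pictures are not rectified), "R" (3x3) and "t" (3): a world point X has camera coordinates R X + t. Camera axes: x right, y down, z forward; pixel columns grow to the right and rows downward; lengths in m; the calibration is good to about 2 mm. A picture is of the moment at which its call begins. camera_model takes no time and is no camera call.
- r.finish_job(): hands the job in; it is judged then, once.
The state is a dict: "clock": time; "joint_pos": joint angles; "dq": joint speeds; "joint_torque": joint torques, N m; "ee_pos": TCP position; "tool_rot": TCP orientation; "ft_force": force on the tool from outside, world axes, zero at the start; "wrist_torque": the same for the moment, N m; "finger_gap": finger opening in m; "gripper_force": force on a finger pad.
Only numpy, scipy, OpenCV 4.12 (cv2) and the standard library are available. Lean on these libraries where they do the work, as an engineer would, in place of code of your own. Each camera call takes 0.05 s, during which the arm holds its last target. There are 200 camera calls.

TASK

Slide the rack of freshly oiled drawer knobs into the drying box: press the red bar down with one fingertip to hold the dust flap up, and keep it held while the other finger pushes the rack by its upright back board along the lane until it is fully home against the stop in the box. Then draw away so that the flap drops shut over the rack. The finish is wet, so the flap must never touch the rack or the knobs; only push the rack, never lift or tip it, and leave everything else on the bench where it stands.

Things in the scene. Friction and masses are not known exactly. Their poses are not given: they have to be found in the camera images.
- lane: Plywood lane (345 x 190) with two low runners leading into a drying box; fixed, but place and yaw vary. Origin: at bench height on the lane's centre line; x = along the lane into the box, y = left, z = up. Here (mm): board x -100 to 245, y -65 to 125, top z 10; runners' inner faces y +-47, tops z 20; box x 154 to 244, y +-62, clear cover to z 106.
- stop (a point): Middle of the face of the rubber stop inside the box, lane x 225, which the rack's front edge meets when fully home; the rack's origin is then at lane x 148 and its back board stays outside, with its rear face at lane x 71.
- shaft (a point): On the axis of the flap's rocker shaft (10 diameter, lane x -100 to 150, parallel to the lane at lane y 72, z 50), at the flap's plane, lane x 140. The shaft runs in two grey blocks (14 long, 26 wide, tops z 63) at lane x -88 and 122.
- rack: Wooden rack in the lane between the runners (2 play each side), 154 x 90, 0.3 to 0.65 kg. Origin: centre of underside, at lane x 37 to 49 at the start; x = forward. Base 12 thick; six dark knobs, 24 diameter, tops 36 above the underside, at x 32 and 60; cross rail, top 36, rear face x 5; upright back board 12 thick, 80 wide, top 72, rear face x -77.
- back_board (a point): Middle of the top edge of the rear face of the rack's upright back board: the face to push, 80 wide, which goes 60 down from here to the base. It moves with the rack.
- flap (a joint): Turn of the aluminium dust flap about its shaft, rad: 0 = shut across the mouth of the box, grows as the bar is pressed, stop at 1.1. The leaf swings up in its own plane, highest on the right (-y), to 180 above the bench. It clears the knobs from 0.6 on; 0.75 to 1.0 is good. Spring and weight shut it when let go; holding takes 5 to 9 N on the bar.
- bar_mid (a point): Middle of the axis of the red press bar, parallel to the lane, on its left: 16 diameter, 160 long (80 each way along lane x; lane x -77 to 83). Shut, the axis is at lane y 104, z 67 (bar's top 75 over the bench); at 0.85 rad at lane y 105.5, z 37 (top 45): 30 down. A fingertip can slide along its top while holding it down.
- leaf_mid (a point): Middle of the flap's leaf (96 wide, 61 high, 4 thick); shut, its lower edge is 27 above the bench, 5 over the rack's base.
- oil_jar: Amber jar of finishing oil with a black lid, 60 diameter, 75 high, right of the lane; leave alone. Origin: centre of its underside.
- sanding_block: Cork sanding block 110 x 60 x 32, right of the lane; leave alone. Origin: centre of its underside.
- brush: Finishing brush lying left of the lane; leave alone. Lies along its own x.
- screwdriver: Screwdriver lying on the left of the bench; leave alone. Lies along its own x.
- water_bottle: Blue drinking bottle, 70 diameter, 215 high, on the right of the bench; leave alone. Origin: centre of its underside.
- cup: Brown cup with a black lid, 85 diameter, 110 high, on the right of the bench; leave alone. Origin: centre of its underside.
- offcut: Wooden offcut 150 x 55 x 40 on the left of the bench; leave alone. Origin: centre of its underside.
Mind the look-alikes: they are no part of the job. What is meant by the rack is not pink, and is the larger of those in its own colour.

How it is judged:
By the outcome, as a careful person would: the job done as asked, in the order asked, and still so for the second after the job is handed in, with the robot touching nothing.
It also fails if it takes over 38 s, if anything falls off the work surface, if the arm or the gripper's body presses on something with over 40 N, if the wrist force passes 120 N, or if a joint passes its speed limit or range.

## Working session

There is one attempt and no reset: what is moved stays moved. The work goes in short steps, Python scripts to look and compute and a tool call to move; the robot and the scene stay as the last step left them, time stands still between calls to the robot, and variables do not carry over. Pictures are saved under pics/ and viewed, at most 10 in all, crops included, and the job is handed in when it is done.

Besides the shell and the picture viewer there is one more tool, called as name([rows], argument=value, ...), one row to a line, values as JSON. play_rows: Moves the arm, as the interface text tells. Its arguments: {"type":"object","properties":{"motion":{"type":"array","items":{"type":"object","properties":{"dr":{"type":"array","items":{"type":"number"}},"offset":{"type":"array","items":{"type":"number"}},"gripper":{"type":"number"}}}},"grip_force":{"type":"number"}},"required":["motion"]}

```bash
mkdir -p pics
python3 - <<'E'
from bench import r, vision
import cv2,numpy as np
for n in("top","side"):
    p,d=vision.camera(n); cv2.imwrite(f"pics/{n}0.png",p[:,:,::-1]); np.savez(f"{n}0.npz",p=p,d=d)
    m=vision.camera_model(n); print(n,{k:np.round(v,4).tolist() for k,v in m.items()})
s=r.state();print({k:np.round(v,4).tolist() for k,v in s.items()})
E
```

```text
top {'intrinsics': [[453.0453, 0.0, 315.4286], [0.0, 453.0453, 236.227], [0.0, 0.0, 1.0]], 'D': [-0.0702, 0.0, 0.0, 0.0, 0.0], 'R': [[-0.0103, -0.9999, -0.008], [-0.9871, 0.0115, -0.1595], [0.1596, 0.0063, -0.9872]], 't': [-0.0265, 0.5817, 1.2648]}
side {'intrinsics': [[451.021, 0.0, 311.6149], [0.0, 451.021, 238.6534], [0.0, 0.0, 1.0]], 'D': [-0.0253, 0.0, 0.0, 0.0, 0.0], 'R': [[-0.9943, -0.1061, -0.0091], [-0.0696, 0.7118, -0.6989], [0.0806, -0.6943, -0.7151]], 't': [0.5464, 0.1519, 1.1997]}
{'clock': 0.1, 'joint_pos': [1.335, 0.3141, -0.048, 1.2102, -0.0, 1.5708], 'dq': [-0.0022, -0.0007, 0.0021, -0.0007, -0.0001, 0.0], 'joint_torque': [-0.0003, -54.0765, 34.0541, 0.0112, -0.0001, 0.0], 'ee_pos': [0.1401, 0.5829, 0.2495], 'tool_rot': [-0.3696, -3.1196, 0.0024], 'ft_force': [1.2042, -0.2416, -0.7978], 'wrist_torque': [-0.0356, 0.0438, -0.0498], 'gripper_force': 0.0, 'finger_gap': 0.0859}
```

View pics/top0.png

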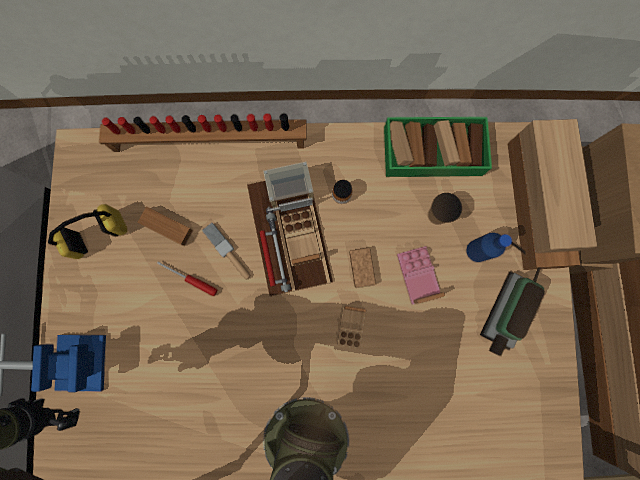

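View pics/side0.png

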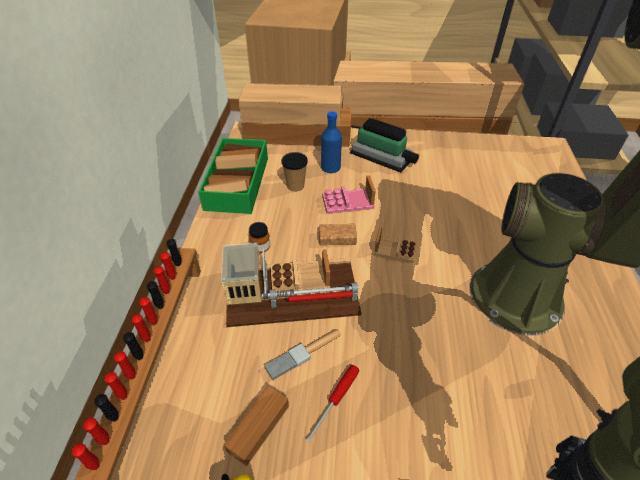

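Candidates for the rack: the wooden rack in the lane (top px 300,240), a small wooden rack (350,328), and a pink rack (420,275). The description excludes pink and asks for the larger wooden one, so it is the one in the lane, at side px (300,275). I'll measure it and check a crop.

```bash
cat > h.py <<'E'
from bench import r, vision
import cv2,numpy as np
M={n:{k:np.array(v) for k,v in vision.camera_model(n).items()} for n in("top","side")}
def rays(n,uv):
    m=M[n]; q=cv2.undistortPoints(np.float64(uv).reshape(-1,1,2),m["intrinsics"],m["D"])[:,0]
    return -m["R"].T@m["t"], np.c_[q,np.ones(len(q))]
def onplane(n,uv,z):
    c,q=rays(n,uv); d=q@M[n]["R"]; return c+d*((z-c[2])/d[:,2:])
def deproj(n,uv,dep):
    c,q=rays(n,uv); return c+(q*dep[:,None])@M[n]["R"]
def cloud(n,p,d):
    v,u=np.mgrid[:480,:640]; uv=np.c_[u.ravel(),v.ravel()]
    X=deproj(n,uv,d.ravel().astype(float)).reshape(480,640,3); X[d==0]=np.nan; return X
def red(p):
    h=cv2.cvtColor(p,cv2.COLOR_RGB2HSV); return ((h[...,0]<6)|(h[...,0]>174))&(h[...,1]>170)&(h[...,2]>70)
E
python3 - <<'E'
from h import *
t=np.load("top0.npz");s=np.load("side0.npz")
for n,f,roi in(("top",t,(225,295,255,300)),("side",s,(280,310,260,360))):
    p,d=f["p"],f["d"];X=cloud(n,p,d);m=red(p);k=np.zeros_like(m);k[roi[0]:roi[1],roi[2]:roi[3]]=1;m&=k.astype(bool)
    P=X[m];P=P[~np.isnan(P[:,0])];v,u=np.where(m)
    print(n,m.sum(),"px",u.min(),u.max(),v.min(),v.max(),"z",np.percentile(P[:,2],[5,50,95]).round(4))
    vx,vy,x0,y0=cv2.fitLine(np.float32(P[:,:2]),cv2.DIST_HUBER,0,.001,.001).ravel()
    if vx<0:vx,vy=-vx,-vy
    e=(P[:,:2]-[x0,y0])@[vx,vy];a,b=e.min(),e.max()
    print(" yaw",np.degrees(np.arctan2(vy,vx)),"len",b-a,"ends",x0+a*vx,y0+a*vy,x0+b*vx,y0+b*vy)
# dark board in top view (low height)
p,d=t["p"],t["d"];X=cloud("top",p,d)
h=cv2.cvtColor(p,cv2.COLOR_RGB2HSV)
m=(X[...,2]>.004)&(X[...,2]<.03);m[:150]=0;m[310:]=0;m[:,:235]=0;m[:,345:]=0
m&=(h[...,2]<110)
m=cv2.morphologyEx(m.astype(np.uint8),cv2.MORPH_OPEN,np.ones((2,2)))
v,u=np.where(m);W=onplane("top",np.c_[u,v],.01)
rc=cv2.minAreaRect(np.float32(W[:,:2]*1000));print("board",rc,cv2.boxPoints(rc).round(1).tolist())
c=cv2.resize(p[155:305,230:400],None,fx=4,fy=4,interpolation=cv2.INTER_CUBIC);cv2.imwrite("pics/crop.png",c[:,:,::-1])
E
```

```text
top 279 px 259 274 230 286 z [0.0697 0.0742 0.0793]
 yaw 11.804695 len 0.17343018282647563 ends 0.4389291361801341 0.08838056049757481 0.608691375236204 0.12386026019615602
side 398 px 288 352 291 301 z [0.0636 0.0728 0.0764]
 yaw 11.104692 len 0.16017016295120517 ends 0.4377336924424017 0.0928900100480182 0.5949049685743302 0.123739155268342
board ((591.6610107421875, 71.4065170288086), (346.24761962890625, 247.0661163330078), 11.757176399230957) [[397.0, 157.10000610351562], [447.29998779296875, -84.80000305175781], [786.2999877929688, -14.300000190734863], [736.0, 227.60000610351562]]
```

View pics/crop.png

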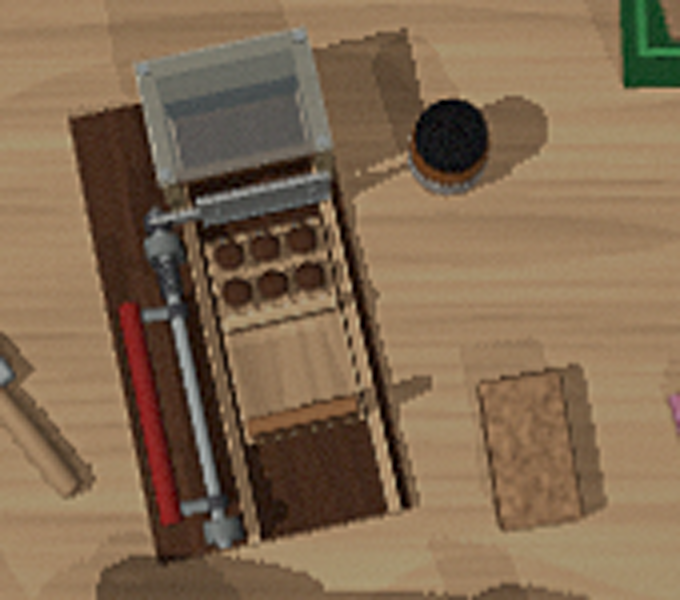

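The crop shows the six-knob wooden rack in the lane: knobs near top px (297,222) and the back board near (306,260). The flap is shut and the red bar is on the left. This is the right rack.

Run:
```python
from h import *
t=np.load("top0.npz");s=np.load("side0.npz")
C=onplane("top",[(270,294.7),(247.5,184.5),(332.5,282)],.01)[:,:2];print("corners",C.round(4).tolist())
e=C[1]-C[0];print("yaw edge",np.degrees(np.arctan2(e[1],e[0])),np.linalg.norm(e));e=C[2]-C[0];print("yaw rear",np.degrees(np.arctan2(-e[0],e[1]))-180,np.linalg.norm(e))
for yaw in(11.4,):
    a=np.radians(yaw);x=np.array([np.cos(a),np.sin(a)]);y=np.array([-x[1],x[0]])
    O1=C[0]+100*x*1e-3-125e-3*y
    bm=np.array([.5165,.1078]);O2=bm-.003*x-.104*y
    print("O board",O1,"O bar",O2)
    O=(O1+O2)/2
    for n,f in(("top",t),("side",s)):
        X=cloud(n,f["p"],f["d"]);L=np.stack([(X[...,:2]-O)@x,(X[...,:2]-O)@y,X[...,2]],-1)
        m=(L[...,2]>.06)&(L[...,2]<.09)&(abs(L[...,1])<.05)&(L[...,0]<.05)&(L[...,0]>-.09)
        P=L[m];print(n,len(P),np.percentile(P,[2,50,98],axis=0).round(4).tolist())
        m=(abs(L[...,2]-.067)<.015)&(abs(L[...,1]-.104)<.02)&red(f["p"]);P=L[m];print(" bar",np.percentile(P,[2,50,98],axis=0).round(4).tolist(),np.degrees(np.polyfit(P[:,0],P[:,1],1)[0]))
    print("TCP over lane(-62,55):",O-.062*x+.055*y, "radius",np.linalg.norm(O-.062*x+.055*y))
```

```text
corners [[0.4157, 0.1019], [0.7492, 0.1724], [0.4509, -0.0813]]
yaw edge 11.9419448214007 0.3408744120810934
yaw rear -349.1327771459232 0.1865511499736157
O board [ 0.53844239 -0.00086447] O bar [0.53411555 0.00525883]
top 141 [[-0.0305, -0.0392, 0.0628], [-0.0256, -0.0011, 0.0821], [-0.0185, 0.0358, 0.0873]]
 bar [[-0.0751, 0.0977, 0.069], [0.0003, 0.1041, 0.0742], [0.0773, 0.1111, 0.0799]] 0.3734546913739702
side 142 [[-0.0301, -0.0364, 0.061], [-0.0238, 0.0089, 0.0814], [-0.0183, 0.0392, 0.0855]]
 bar [[-0.0755, 0.0992, 0.0636], [0.0014, 0.1078, 0.0729], [0.0761, 0.1127, 0.0773]] 0.4548900776905297
TCP over lane(-62,55): [0.464631   0.04385734] radius 0.4666962989904743
```

play_rows([
  {"dr": [0,0,1.25],"offset": [16.4,-26.9,0],"gripper": 85.4},
  {"dr": [0,0,1.25],"offset": [16.4,-26.9,0],"gripper": 85.4},
  {"dr": [0,0,1.25],"offset": [16.4,-26.9,0],"gripper": 85.4},
  {"dr": [0,0,1.25],"offset": [16.4,-26.9,0],"gripper": 85.4},
  {"dr": [0,0,1.25],"offset": [16.4,-26.9,0],"gripper": 85.4},
  {"dr": [0,0,1.25],"offset": [16.4,-26.9,0],"gripper": 85.4},
  {"dr": [0,0,1.25],"offset": [16.4,-26.9,0],"gripper": 85.4},
  {"dr": [0,0,1.25],"offset": [16.4,-26.9,0],"gripper": 85.4},
  {"dr": [0,0,1.25],"offset": [16.4,-26.9,0],"gripper": 85.4},
  {"dr": [0,0,1.25],"offset": [16.4,-26.9,0],"gripper": 85.4},
])

```text
clock: 0.93
ee_pos: [0.3044, 0.3128, 0.2501]
tool_rot: [-0.025, -3.141, 0.001]
ft_force: [0.8, 0.1, -0.4]
finger_gap: 0.0852
gripper_force: 0.0
```

play_rows([
  {"dr": [0,0,1.25],"offset": [16.4,-26.9,-10],"gripper": 85.4},
  {"dr": [0,0,1.25],"offset": [16.4,-26.9,-10],"gripper": 85.4},
  {"dr": [0,0,1.25],"offset": [16.4,-26.9,-10],"gripper": 85.4},
  {"dr": [0,0,1.25],"offset": [16.4,-26.9,-10],"gripper": 85.4},
  {"dr": [0,0,1.25],"offset": [16.4,-26.9,-10],"gripper": 85.4},
  {"dr": [0,0,1.25],"offset": [16.4,-26.9,-10],"gripper": 85.4},
  {"dr": [0,0,1.25],"offset": [16.4,-26.9,-10],"gripper": 85.4},
  {"dr": [0,0,1.25],"offset": [16.4,-26.9,-10],"gripper": 85.4},
  {"dr": [0,0,1.25],"offset": [16.4,-26.9,-10],"gripper": 85.4},
  {"dr": [0,0,1.25],"offset": [16.4,-26.9,-10],"gripper": 85.4},
])

```text
clock: 1.77
ee_pos: [0.4685, 0.0438, 0.1496]
tool_rot: [0.316, -3.125, -0.0]
ft_force: [0.9, 0.5, 0.1]
finger_gap: 0.0856
gripper_force: 0.0
```

play_rows([
  {"dr": [0,0,0],"offset": [0,0,-10],"gripper": 85.4},
  {"dr": [0,0,0],"offset": [0,0,-10],"gripper": 85.4},
  {"dr": [0,0,0],"offset": [0,0,0],"gripper": 85.4},
])

```text
clock: 2.02
ee_pos: [0.4661, 0.0454, 0.128]
tool_rot: [0.313, -3.122, -0.001]
ft_force: [-0.2, 0.2, -0.7]
finger_gap: 0.0855
gripper_force: 0.0
```

Run:
```python
from h import *
for n,(a,b,c,d) in(("top",(150,310,230,400)),("side",(210,340,200,400))):
    p,dd=vision.camera(n);np.savez(n+"1.npz",p=p,d=dd);cv2.imwrite(f"pics/{n}1.png",cv2.resize(p[a:b,c:d],None,fx=3.5,fy=3.5)[:,:,::-1])
print({k:np.round(v,4).tolist() for k,v in r.state().items() if k in("clock","ee_pos","tool_rot","ft_force","finger_gap","joint_pos")})
```

```text
{'clock': 2.1167, 'joint_pos': [0.0983, 0.1595, -0.535, 0.8781, 0.0003, -0.1033], 'ee_pos': [0.467, 0.0462, 0.1298], 'tool_rot': [0.316, -3.1238, -0.0005], 'ft_force': [-0.3594, 0.5823, -0.909], 'finger_gap': 0.0856}
```

View pics/side1.png

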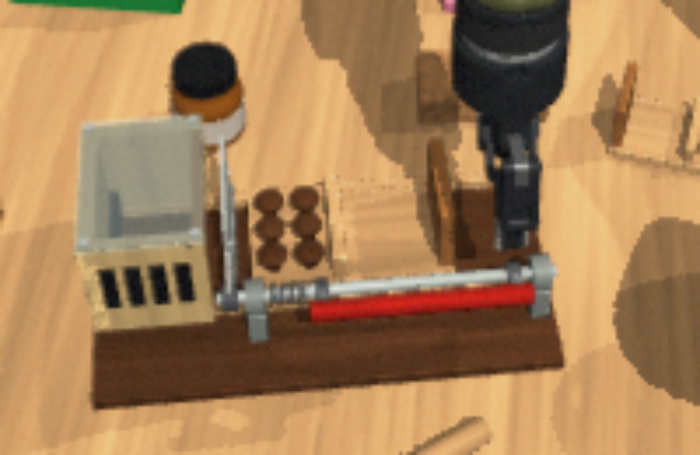

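The left finger stands over the bar near its rear end (crop px 513,243). The rack's back board is ahead of it (440,200) and the flap is shut. Next I locate the fingertip in the lane frame.

Run:
```python
from h import *
O=np.array([.536,.0025]);a=np.radians(11.6);x=np.array([np.cos(a),np.sin(a)]);y=np.array([-x[1],x[0]])
for z in(.11,.123):
    P=onplane("side",[(346.6,279.5)],z)[0];print(z,(P[:2]-O)@x,(P[:2]-O)@y)
for n in("top","side"):
    f=np.load(n+"1.npz");X=cloud(n,f["p"],f["d"]);L=np.stack([(X[...,:2]-O)@x,(X[...,:2]-O)@y,X[...,2]],-1)
    m=(L[...,2]>.1)&(L[...,2]<.19)&(L[...,0]<-.02)&(abs(L[...,0]+.06)<.05)&(abs(L[...,1]-.055)<.08)
    P=L[m];print(n,len(P));
    for z0 in(.10,.11,.12,.13,.14,.15):
        Q=P[(P[:,2]>z0)&(P[:,2]<z0+.01)]
        if len(Q)>3:print(z0,len(Q),np.percentile(Q,[3,97],axis=0).round(4)[:,:2].tolist(),np.median(Q[:,1]).round(4))
s=r.state()["ee_pos"][:2];print("tcp",(s-O)@x,(s-O)@y)
```

```text
0.11 -0.06480992039731939 0.0917783786623288
0.123 -0.06262204447138241 0.10219789116698354
top 49
side 165
0.12 6 [[-0.0704, 0.0294], [-0.0488, 0.1064]] 0.1044
0.13 26 [[-0.0671, 0.0113], [-0.0484, 0.1138]] 0.1084
0.14 28 [[-0.0665, 0.0116], [-0.0481, 0.1144]] 0.1121
0.15 7 [[-0.0555, 0.0076], [-0.0482, 0.1132]] 0.0997
tcp -0.05882275491046397 0.05665858555529212
```

play_rows([
  {"dr": [0,0,0],"offset": [0,0,-12],"gripper": 85.4},
  {"dr": [0,0,0],"offset": [0,0,-12],"gripper": 85.4},
  {"dr": [0,0,0],"offset": [0,0,-10],"gripper": 85.4},
  {"dr": [0,0,0],"offset": [0,0,-5],"gripper": 85.4},
  {"dr": [0,0,0],"offset": [0,0,0],"gripper": 85.4},
])

```text
clock: 2.53
ee_pos: [0.4672, 0.046, 0.0906]
tool_rot: [0.316, -3.124, -0.0]
ft_force: [0.1, 0.2, -0.5]
finger_gap: 0.0853
gripper_force: 0.0
```

play_rows([
  {"dr": [0,0,0],"offset": [0,0,-3],"gripper": 85.4},
  {"dr": [0,0,0],"offset": [0,0,-3],"gripper": 85.4},
  {"dr": [0,0,0],"offset": [0,0,-3],"gripper": 85.4},
  {"dr": [0,0,0],"offset": [0,0,0],"gripper": 85.4},
])

```text
clock: 2.87
ee_pos: [0.468, 0.0454, 0.082]
tool_rot: [0.314, -3.125, -0.0]
ft_force: [1.0, -0.1, 0.1]
finger_gap: 0.0856
gripper_force: 0.0
```

play_rows([
  {"dr": [0,0,0],"offset": [0,0,-3],"gripper": 85.4},
  {"dr": [0,0,0],"offset": [0,0,0],"gripper": 85.4},
])

```text
clock: 3.03
ee_pos: [0.4684, 0.0458, 0.0793]
tool_rot: [-0.314, 3.125, 0.002]
ft_force: [0.2, 2.3, 3.4]
finger_gap: 0.0855
gripper_force: 1.9
```

play_rows([
  {"dr": [0,0,0],"offset": [0,0,-3],"gripper": 85.4},
  {"dr": [0,0,0],"offset": [0,0,0],"gripper": 85.4},
])

```text
clock: 3.2
ee_pos: [0.4687, 0.0461, 0.0766]
tool_rot: [-0.315, 3.125, 0.003]
ft_force: [-0.4, 3.8, 4.7]
finger_gap: 0.0852
gripper_force: 2.4
```

play_rows([
  {"dr": [0,0,0],"offset": [0,0,-4],"gripper": 85.4},
  {"dr": [0,0,0],"offset": [0,0,-4],"gripper": 85.4},
  {"dr": [0,0,0],"offset": [0,0,0],"gripper": 85.4},
])

```text
clock: 3.45
ee_pos: [0.4686, 0.0455, 0.0683]
tool_rot: [-0.314, 3.125, 0.0]
ft_force: [-0.4, 2.5, 4.3]
finger_gap: 0.0854
gripper_force: 1.8
```

play_rows([
  {"dr": [0,0,0],"offset": [0,0,-4],"gripper": 85.4},
  {"dr": [0,0,0],"offset": [0,0,-4],"gripper": 85.4},
  {"dr": [0,0,0],"offset": [0,0,-4],"gripper": 85.4},
  {"dr": [0,0,0],"offset": [0,0,-4],"gripper": 85.4},
  {"dr": [0,0,0],"offset": [0,0,0],"gripper": 85.4},
])

```text
clock: 3.87
ee_pos: [0.4685, 0.0453, 0.0518]
tool_rot: [-0.314, 3.126, -0.001]
ft_force: [1.8, 1.3, 5.0]
finger_gap: 0.0852
gripper_force: 2.1
```

Run:
```python
from h import *
p,d=vision.camera("side");np.savez("side2.npz",p=p,d=d);cv2.imwrite("pics/side2.png",cv2.resize(p[200:340,200:400],None,fx=3.5,fy=3.5)[:,:,::-1])
print({k:np.round(v,4).tolist() for k,v in r.state().items() if k in("clock","ee_pos","ft_force")})
O=np.array([.536,.0025]);a=np.radians(11.6);x=np.array([np.cos(a),np.sin(a)]);y=np.array([-x[1],x[0]])
X=cloud("side",p,d);L=np.stack([(X[...,:2]-O)@x,(X[...,:2]-O)@y,X[...,2]],-1)
P=L[red(p)&(abs(L[...,0])<.08)&(abs(L[...,1]-.1)<.04)];print("bar",np.percentile(P,[2,50,98],axis=0).round(4).tolist())
P=L[(abs(L[...,0]-.14)<.015)&(L[...,2]>.11)&(abs(L[...,1])<.08)];print("leaf",len(P),np.percentile(P,[1,50,99],axis=0).round(4).tolist())
```

```text
{'clock': 3.9167, 'ee_pos': [0.4685, 0.0453, 0.0521], 'ft_force': [0.8747, 1.4409, 4.5168]}
bar [[-0.0741, 0.0976, 0.033], [0.0046, 0.1094, 0.0436], [0.0758, 0.1141, 0.0494]]
leaf 94 [[0.1345, -0.0293, 0.1105], [0.1374, 0.025, 0.1319], [0.1406, 0.0656, 0.1678]]
```

View pics/side2.png

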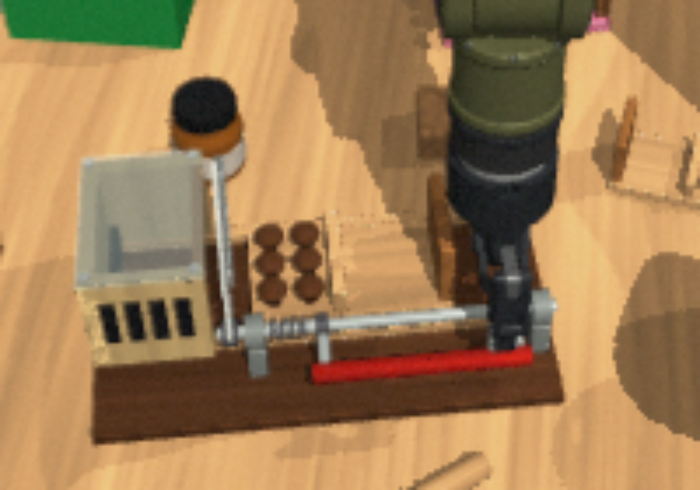

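The bar is down (top about 45 mm), the finger is on it at crop (508,340), and the leaf is raised clear of the knobs. Now I slide forward along the lane.

play_rows([
  {"dr": [0,0,0],"offset": [2.5,2.5,-1],"gripper": 85.4},
  {"dr": [0,0,0],"offset": [2.9,0.6,0],"gripper": 85.4},
  {"dr": [0,0,0],"offset": [2.9,0.6,0],"gripper": 85.4},
  {"dr": [0,0,0],"offset": [2.9,0.6,0],"gripper": 85.4},
  {"dr": [0,0,0],"offset": [2.9,0.6,0],"gripper": 85.4},
  {"dr": [0,0,0],"offset": [2.9,0.6,0],"gripper": 85.4},
])

```text
clock: 4.42
ee_pos: [0.4848, 0.0508, 0.0511]
tool_rot: [0.314, -3.125, 0.0]
ft_force: [-6.6, -0.4, 7.9]
finger_gap: 0.0852
gripper_force: 4.2
```

play_rows([
  {"dr": [0,0,0],"offset": [3.9,0.8,0],"gripper": 85.4},
  {"dr": [0,0,0],"offset": [3.9,0.8,0],"gripper": 85.4},
  {"dr": [0,0,0],"offset": [3.9,0.8,0],"gripper": 85.4},
  {"dr": [0,0,0],"offset": [3.9,0.8,0],"gripper": 85.4},
])

```text
clock: 4.75
ee_pos: [0.4994, 0.0539, 0.051]
tool_rot: [0.314, -3.123, 0.001]
ft_force: [-7.2, -0.9, 8.6]
finger_gap: 0.0855
gripper_force: 4.3
```

play_rows([
  {"dr": [0,0,0],"offset": [4.9,1.0,0],"gripper": 85.4},
  {"dr": [0,0,0],"offset": [4.9,1.0,0],"gripper": 85.4},
  {"dr": [0,0,0],"offset": [4.9,1.0,0],"gripper": 85.4},
  {"dr": [0,0,0],"offset": [4.9,1.0,0],"gripper": 85.4},
  {"dr": [0,0,0],"offset": [4.9,1.0,0],"gripper": 85.4},
  {"dr": [0,0,0],"offset": [4.9,1.0,0],"gripper": 85.4},
])

```text
clock: 5.25
ee_pos: [0.5289, 0.0599, 0.0509]
tool_rot: [0.314, -3.123, 0.0]
ft_force: [-7.5, -0.9, 6.4]
finger_gap: 0.0851
gripper_force: 4.1
```

```bash
cat > look.py <<'E'
from h import *
import sys
p,d=vision.camera("side");t,dt=vision.camera("top");k=sys.argv[1]
a=cv2.resize(p[200:340,210:380],None,fx=2.3,fy=2.3,interpolation=cv2.INTER_CUBIC);b=cv2.resize(t[150:310,240:380],(int(140*a.shape[0]/160),a.shape[0]),interpolation=cv2.INTER_CUBIC)
cv2.imwrite(f"pics/l{k}.png",np.hstack([a,b])[:,:,::-1])
print({k:np.round(v,4).tolist() for k,v in r.state().items() if k in("clock","ee_pos","ft_force")})
O=np.array([.536,.0025]);a=np.radians(11.6);x=np.array([np.cos(a),np.sin(a)]);y=np.array([-x[1],x[0]])
s=r.state()["ee_pos"][:2];print("tcp",(s-O)@x,(s-O)@y)
X=cloud("side",p,d);L=np.stack([(X[...,:2]-O)@x,(X[...,:2]-O)@y,X[...,2]],-1)
P=L[red(p)&(abs(L[...,0])<.08)&(abs(L[...,1]-.1)<.04)];print("bar z",np.percentile(P[:,2],[2,50,98]).round(4) if len(P) else 0)
P=L[(L[...,2]>.074)&(L[...,2]<.088)&(abs(L[...,1])<.04)&(L[...,0]<.1)];print("board?",len(P),np.percentile(P,[1,50,99],axis=0).round(4).tolist() if len(P) else 0)
E
python3 look.py 1
```

```text
{'clock': 5.35, 'ee_pos': [0.5303, 0.0602, 0.0511], 'ft_force': [-2.1013, -0.1908, 4.9145]}
tcp 0.006060282258349883 0.05765706112528414
bar z [0.0332 0.0432 0.0479]
board? 23 [[0.0206, 0.0167, 0.0748], [0.0248, 0.0313, 0.0813], [0.0277, 0.0383, 0.0863]]
```

View pics/l1.png

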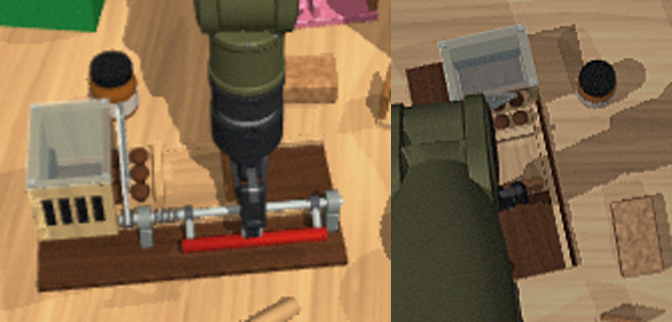

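The rack is advancing (front knobs at the mouth, side crop 138,155), the finger is still on the bar at (252,230), and the flap is still up. I continue.

play_rows([
  {"dr": [0,0,0],"offset": [4.9,1.0,0],"gripper": 85.4},
  {"dr": [0,0,0],"offset": [4.9,1.0,0],"gripper": 85.4},
  {"dr": [0,0,0],"offset": [4.9,1.0,0],"gripper": 85.4},
  {"dr": [0,0,0],"offset": [4.9,1.0,0],"gripper": 85.4},
  {"dr": [0,0,0],"offset": [4.9,1.0,0],"gripper": 85.4},
  {"dr": [0,0,0],"offset": [4.9,1.0,0],"gripper": 85.4},
  {"dr": [0,0,0],"offset": [4.9,1.0,0],"gripper": 85.4},
  {"dr": [0,0,0],"offset": [4.9,1.0,0],"gripper": 85.4},
])

```text
clock: 6.02
ee_pos: [0.5683, 0.0679, 0.0509]
tool_rot: [0.314, -3.123, 0.0]
ft_force: [-5.5, -1.2, 6.5]
finger_gap: 0.0857
gripper_force: 3.7
```

play_rows([
  {"dr": [0,0,0],"offset": [2.0,0.4,0],"gripper": 85.4},
  {"dr": [0,0,0],"offset": [2.0,0.4,0],"gripper": 85.4},
  {"dr": [0,0,0],"offset": [2.0,0.4,0],"gripper": 85.4},
  {"dr": [0,0,0],"offset": [2.0,0.4,0],"gripper": 85.4},
])

```text
clock: 6.35
ee_pos: [0.5765, 0.0696, 0.051]
tool_rot: [0.314, -3.124, 0.0]
ft_force: [-5.5, -1.0, 5.3]
finger_gap: 0.0855
gripper_force: 3.6
```

play_rows([
  {"dr": [0,0,0],"offset": [1.5,0.3,0],"gripper": 85.4},
  {"dr": [0,0,0],"offset": [1.5,0.3,0],"gripper": 85.4},
])

```text
clock: 6.52
ee_pos: [0.5795, 0.0702, 0.051]
tool_rot: [0.314, -3.124, 0.0]
ft_force: [-4.3, -0.6, 5.3]
finger_gap: 0.0855
gripper_force: 3.6
```

play_rows([
  {"dr": [0,0,0],"offset": [1.0,0.2,0],"gripper": 85.4},
  {"dr": [0,0,0],"offset": [1.0,0.2,0],"gripper": 85.4},
])

```text
clock: 6.68
ee_pos: [0.5815, 0.0706, 0.051]
tool_rot: [0.314, -3.124, 0.0]
ft_force: [-5.2, -0.6, 4.9]
finger_gap: 0.0854
gripper_force: 3.5
```

play_rows([
  {"dr": [0,0,0],"offset": [1.0,0.2,0],"gripper": 85.4},
  {"dr": [0,0,0],"offset": [0.5,0.1,0],"gripper": 85.4},
])

```text
clock: 6.85
ee_pos: [0.5819, 0.0706, 0.051]
tool_rot: [0.313, -3.122, 0.001]
ft_force: [-10.3, -1.0, 9.8]
finger_gap: 0.0857
gripper_force: 6.1
```

play_rows([
  {"dr": [0,0,0],"offset": [1.0,0.2,0],"gripper": 85.4},
  {"dr": [0,0,0],"offset": [0.5,0.1,0],"gripper": 85.4},
])

```text
clock: 7.02
ee_pos: [0.5819, 0.0706, 0.0508]
tool_rot: [0.312, -3.12, 0.001]
ft_force: [-15.1, -2.1, 13.1]
finger_gap: 0.0852
gripper_force: 8.1
```

```bash
python3 look.py 2
```

```text
{'clock': 7.1167, 'ee_pos': [0.5819, 0.0706, 0.0508], 'ft_force': [-13.5399, -1.9706, 11.3538]}
tcp 0.05863655114726575 0.057472019856119314
bar z [0.0316 0.0428 0.0476]
board? 9 [[0.0788, 0.0211, 0.0772], [0.0796, 0.0311, 0.0804], [0.0816, 0.0381, 0.0862]]
```

View pics/l2.png

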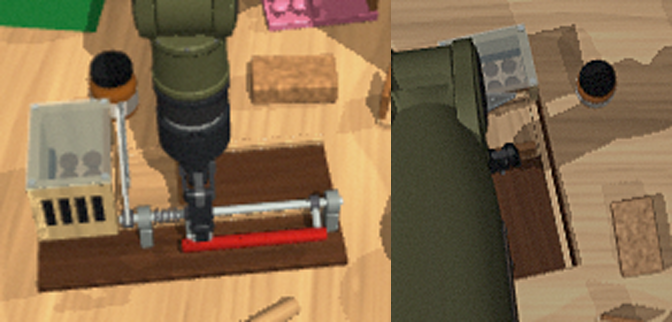

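The knobs are in the box under the clear cover (side crop 65,165 to 95,158). The back board's rear face is at about lane x 70, and the push force rose without further motion, so the rack is home. I back off along the lane with the bar still held, then lift slowly.

play_rows([
  {"dr": [0,0,0],"offset": [-2.9,-0.6,0],"gripper": 85.4},
  {"dr": [0,0,0],"offset": [-2.9,-0.6,0],"gripper": 85.4},
  {"dr": [0,0,0],"offset": [-2.9,-0.6,0],"gripper": 85.4},
  {"dr": [0,0,0],"offset": [-2.9,-0.6,0],"gripper": 85.4},
  {"dr": [0,0,0],"offset": [-2.9,-0.6,0],"gripper": 85.4},
  {"dr": [0,0,0],"offset": [0,0,0],"gripper": 85.4},
])

```text
clock: 7.62
ee_pos: [0.5712, 0.0682, 0.0517]
tool_rot: [-0.314, 3.125, -0.0]
ft_force: [3.3, 0.8, 4.8]
finger_gap: 0.0858
gripper_force: 2.3
```

play_rows([
  {"dr": [0,0,0],"offset": [0,0,4],"gripper": 85.4},
  {"dr": [0,0,0],"offset": [0,0,4],"gripper": 85.4},
  {"dr": [0,0,0],"offset": [0,0,4],"gripper": 85.4},
  {"dr": [0,0,0],"offset": [0,0,4],"gripper": 85.4},
  {"dr": [0,0,0],"offset": [0,0,4],"gripper": 85.4},
  {"dr": [0,0,0],"offset": [0,0,4],"gripper": 85.4},
  {"dr": [0,0,0],"offset": [0,0,4],"gripper": 85.4},
  {"dr": [0,0,0],"offset": [0,0,4],"gripper": 85.4},
  {"dr": [0,0,0],"offset": [0,0,4],"gripper": 85.4},
  {"dr": [0,0,0],"offset": [0,0,4],"gripper": 85.4},
])

```text
clock: 8.45
ee_pos: [0.5704, 0.0685, 0.0914]
tool_rot: [0.315, -3.125, -0.001]
ft_force: [0.1, 0.1, -1.1]
finger_gap: 0.0857
gripper_force: 0.0
```

play_rows([
  {"dr": [0,0,0],"offset": [0,0,20],"gripper": 85.4},
  {"dr": [0,0,0],"offset": [0,0,25],"gripper": 85.4},
  {"dr": [0,0,0],"offset": [0,0,25],"gripper": 85.4},
  {"dr": [0,0,0],"offset": [0,0,25],"gripper": 85.4},
  {"dr": [0,0,0],"offset": [0,0,25],"gripper": 85.4},
  {"dr": [0,0,0],"offset": [0,20,20],"gripper": 85.4},
  {"dr": [0,0,0],"offset": [-15,30,0],"gripper": 85.4},
  {"dr": [0,0,0],"offset": [-15,30,0],"gripper": 85.4},
  {"dr": [0,0,0],"offset": [-15,30,0],"gripper": 85.4},
  {"dr": [0,0,0],"offset": [-15,30,0],"gripper": 85.4},
])

```text
clock: 9.28
ee_pos: [0.5099, 0.2094, 0.2316]
tool_rot: [0.314, -3.126, -0.0]
ft_force: [1.0, -0.2, -0.7]
finger_gap: 0.0855
gripper_force: 0.0
```

play_rows([
  {"dr": [0,0,0],"offset": [-15,30,0],"gripper": 85.4},
  {"dr": [0,0,0],"offset": [-15,30,0],"gripper": 85.4},
  {"dr": [0,0,0],"offset": [-15,30,0],"gripper": 85.4},
  {"dr": [0,0,0],"offset": [-15,30,0],"gripper": 85.4},
  {"dr": [0,0,0],"offset": [-5,10,0],"gripper": 85.4},
  {"dr": [0,0,0],"offset": [0,0,0],"gripper": 85.4},
])

```text
clock: 9.78
ee_pos: [0.4444, 0.3405, 0.2313]
tool_rot: [0.321, -3.125, -0.001]
ft_force: [-0.5, -0.3, -0.3]
finger_gap: 0.0854
gripper_force: 0.0
```

```bash
python3 look.py 3
```

```text
{'clock': 9.8833, 'ee_pos': [0.4457, 0.3381, 0.2312], 'ft_force': [0.7748, -0.5923, -0.253]}
tcp -0.020985864720103536 0.3469315422082932
bar z [0.0625 0.073  0.0779]
board? 109 [[0.0698, -0.0368, 0.0758], [0.0756, 0.0042, 0.0817], [0.0815, 0.0383, 0.0859]]
```

View pics/l3.png

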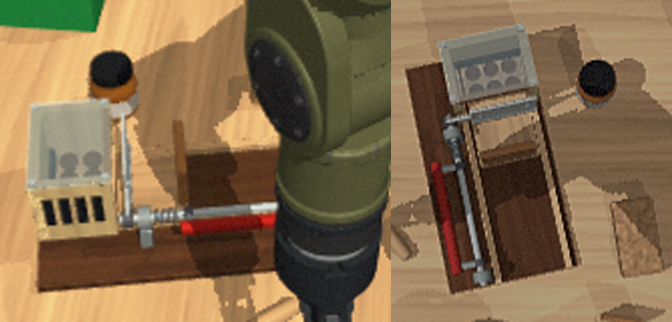

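The flap is shut again (bar back at its starting height), the six knobs are inside the box at top crop (490,75), and the back board is still at lane x 70–82. I hand the job in.

```bash
python3 -c "
from bench import r
print(r.finish_job())"
```

```text
the job is handed in; nothing more can be done
None
```

The rack was pushed home against the stop with the flap held up throughout, the flap has dropped shut behind the knobs, the arm is clear, and the job was handed in at about 10 s; no verdict came back.

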